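Load a meter's battery pack and lock its sliding cover

TASK

Take the shorter of the two battery packs off the charging pad and set it down flat in the open battery bay of the meter lying on the mat (either way round; do not drop it in). Then slide the battery cover fully shut over it and turn the winged latch clockwise to its stop, so that its tongue blocks the cover. Leave the longer pack and everything else where it is.

Things in the scene. Friction and masses are not known exactly. Their poses are not given: they have to be found in the camera images.
- case: Grey bench meter lying face down, fixed, 300 (its y) x 170 (its x) x 57 mm high. Origin on the table; it spans y -170 to +130, x -85 to +85 mm. Battery bay in the +y part, plain deck (cover parks over it) in the -y part. Guide rails along y at x = +-47 mm, tops 67 mm high. Yawed up to 0.3 rad; on the robot's left with the pad on the right, or the reverse.
- bay (a point): Centre of the bay's floor (axes as the meter's), at x 0, y +63, z 10 mm of case. The bay is 64 mm (x) x 106 mm (y) and 47 mm deep, open upward when the cover is open.
- pack: Shorter battery pack, dark plastic, loose, 0.11 to 0.23 kg: flat body 50 (its x) x 90 (its y) x 20 mm high, with a centred upright grip rib on top, 40 (x) x 12 thick (y) x 20 mm tall: 40 mm high in all. Origin at the centre of its underside, z up. Pinch the rib along y. Its y lies within 0.4 rad of world y, on the pad. In the bay it has 7 to 8 mm play each side and clears the cover.
- long_pack: The longer pack, same make and same rib, but 130 mm long instead of 90: it does not fit the bay. To be left alone. The two packs lie side by side, about 110 mm apart in x, either one nearer the robot.
- pad: Light grey charging pad, fixed, 200 mm (x) x 180 mm (y) x 6 mm thick, on which both packs lie. Origin at the centre of its underside.
- cover (a joint): Opening of the off-white battery cover, m: 0 shut over the bay (at its stop), 0.165 fully open over the deck. Starts 0.12 to 0.165 open, the whole bay free. Shuts towards the meter's +y; about 2 N of friction, stays where left. Plate 84 (x) x 118 (y) x 5 mm, top 63 mm above the table.
- cover_grip (a point): Plan centre of the cover, 73 mm above the table, inside the cover's upright grip rib: 50 mm (meter's x) x 12 mm thick (meter's y), standing from 63 to 83 mm above the table. Axes as the meter's. Pinch it along y, or push it.
- latch (a joint): Latch angle, rad: 0 free, grows clockwise seen from above to its stop at 1.40 (locked). Starts at 0 to 0.2; stiff, 0.25 N m of friction, stays where left. At angle v the tongue points at -1.74 - v rad from the meter's +x (counter-clockwise positive): about the meter's -y when free, -x when locked, then 3 mm behind the shut cover's rear edge. Turned early it blocks the cover's way.
- latch_grip (a point): On the latch's upright axis, at x +68, y -5 mm of the meter, 78 mm above the table, in the middle of its black wing grip: 44 mm long (along the tongue), 12 mm thick, from 66 to 90 mm above the table, centred on the axis. The steel tongue under it is 12 mm wide, 58 to 66 mm above the table, and reaches 38 mm from the axis.
- jar: Open glass jar, 72 mm across, 70 mm high, on the far side of the table. Bystander; origin under its centre.
- spool: Metal solder spool, 60 mm across, 44 mm high, far side. Bystander; origin under its centre.
- ipa: White bottle, 56 mm across, 130 mm high, far side. Bystander; origin under its centre.
- phone: Dark phone, 150 x 72 x 9 mm, lying at the far side. Bystander; origin under its centre.
- driver: Screwdriver 170 mm long, lying at the far left. Bystander; origin under it.
Things that resemble listed ones, but are neither listed nor needed, are in the scene too. Leave any green or purple look-alike of the pack alone.

How it is judged:
On the way, in this order (a step that is already met when the one before it is completed fails the run):
1. the shorter pack lies flat on the floor of the bay (x of pack in the frame of bay between -0.012 and 0.012 m and y of pack in the frame of bay between -0.014 and 0.014 m and z of pack in the frame of bay below 0.004 m and angle between pack's own z axis and vertical below 0.1 rad), for 0.2 s.
2. the cover is shut over the pack (all of step 1 and value of joint cover below 0.006 m), for 0.2 s.
At the end, for the whole second after the job is handed in: The shorter pack lies flat in the bay (within 12 mm in x and 14 mm in y of its centre, within 4 mm of its floor, tilted less than 0.1 rad), the cover is shut to within 6 mm, and the latch is turned past 1.2 rad (stop at 1.40) (all of step 2 and value of joint latch above 1.2 rad); the robot touches nothing.
It fails at once if the shorter pack is dropped (falls faster than 0.7 m/s out of the fingers, as from about 25 mm) (linear speed of pack above 0.7 m/s and contact force between the fingers and pack below 0.2 N).
It fails at once if the longer pack or another bystander is moved by more than 40 mm (distance of any of long_pack, jar, spool, driver, phone, ipa from where it was at the start of the episode above 0.04 m).
It also fails if it takes over 54 s, if anything falls off the work surface, if the arm or the gripper's body presses on something with over 40 N, if the wrist force passes 120 N, or if a joint passes its speed limit or range.

ROBOT

A 7-joint arm with a two-finger parallel gripper is mounted at the origin on the work surface. World frame = base frame: x ahead of the robot, y to its left, z up, the work surface at z = 0. Lengths are in m, angles in rad, forces in N, time in s.
With the tool pointing down it reaches from about 0.425 to 0.95 m from the base axis. Payload 4.7 kg.
Tool frame: the origin (TCP) lies on the centre line of the jaws, within the pads' length; the fingertips stand robot.nose_length ahead of it and the grasp point (between the pads) lies 8 mm behind it (robot.nose_length is the distance from the TCP to the fingertips, in m); z points along the fingers, y is the line along which they close (so a half turn about z gives the same grasp; the last joint's range is limited). The gripper opens to 85 mm and grips with 20 to 120 N. Pads are 22 mm wide; open, the fingers measure 114 mm over their backs; the gripper's body (76 mm by 85 mm) begins 54 mm behind the grasp point. The pads swing forward as they close: fully open they stand 13 mm farther back than shut.
Start: joints at [-1.144, 0.469, -0.049, 1.532, 0.024, 1.141, -0.082], TCP at [0.297, 0.606, 0.211] pointing down, gripper open.
Joint ranges: [-2.59, 2.59], [-0.33, 1.99], [-1.39, 1.29], [0.1, 2.45], [-1.04, 4.18], [0.21, 1.99], [-2.66, 2.66]. Speed limits (rad/s): [2.57, 2.57, 3.14, 3.14, 3.14, 3.14, 3.14].

INTERFACE

Orientations are given as [roll, pitch, yaw] about the fixed x, y, z axes, in that order (R = Rz(yaw) Ry(pitch) Rx(roll)).
In Python, from plant import robot gives the robot as it stands. Calls block until the motion is done:
- robot.goto(position, orientation): joint-space move of the TCP to a pose.
- robot.move_straight(position, vel=0.15, attitude=None, contact_N=None): straight line of the TCP; attitude=None keeps the orientation; vel is the mean speed in m/s. With contact_N (N) it stops when the force on the tool has changed by that much, and returns True; else False.
- robot.move_joints(angles): joint-space move.
- robot.grip(opening, strength=None): opening from 0.0 (shut) to 1.0 (fully open); strength is the grip in N (None keeps the last); returns when the fingers have stopped.
- robot.sleep(seconds).
- robot.inverse_kinematics(position, orientation): joint angles nearest the present ones, or None.
- robot.sense(): the state.
- robot.grab_frame(name): name is "scene" or "top" or "wrist"; returns a dict with "image" (420x560x3 uint8, red, green, blue), "range_z" (420x560 float32, m along the optical axis (not along the pixel's ray), 0 where there is no reading), "fx", "fy", "cx", "cy" (pixels), "R" (3x3) and "t" (3): a world point X has camera coordinates R X + t. Camera axes: x right, y down, z forward; pixel columns grow to the right and rows downward; lengths in m; the calibration is good to about 2 mm. A picture is of the moment at which its call begins.
A pose or a line that the arm cannot do raises robot.IKError and nothing moves.
- robot.close_job(): hands the job in; it is judged then, once.
The state is a dict: "t": time; "joint_pos": joint angles; "joint_velocities": joint speeds; "effort": joint torques, N m; "tcp_pos": TCP position; "tcp_rot": TCP orientation; "wrist_force": force on the tool from outside, world axes, zero at the start; "torque": the same for the moment, N m; "opening": opening from 0.0 (shut) to 1.0 (fully open); "gripper_force": force on a finger pad.
Only numpy, scipy, OpenCV 4.12 (cv2) and the standard library are available. Lean on these libraries where they do the work, as an engineer would, in place of code of your own. Each camera call takes 0.05 s, during which the arm holds its last target. There are 200 camera calls.

## Working session

There is one attempt and no reset: what is moved stays moved. The work goes in short steps, each a Python script; the robot and the scene stay as the last script left them, time stands still between calls to the robot, and variables do not carry over. Pictures are saved under pics/ and viewed, at most 10 in all, crops included, and the job is handed in when it is done.

```bash
mkdir -p pics; ls; python3 - <<'E'
from plant import robot
import cv2,numpy as np
for n in("top","scene"):
    f=robot.grab_frame(n); cv2.imwrite(f"pics/{n}0.png",f["image"][:,:,::-1]); np.savez(f"{n}0.npz",**f)
    print(n,f["fx"],f["cx"],f["cy"],f["R"].round(3).tolist(),f["t"].round(3))
s=robot.sense();print(s["t"],s["tcp_rot"],s["tcp_pos"],robot.nose_length)
E
```

```text
pics
top 511.83290645743904 279.4510916523193 212.21399611104113 [[-0.022, -0.999, -0.023], [-0.982, 0.026, -0.187], [0.188, 0.019, -0.982]] [0.162 0.529 1.468]
scene 401.4490059502278 281.1400621358591 212.63688598304324 [[-0.61, 0.792, 0.014], [0.599, 0.473, -0.646], [-0.518, -0.385, -0.764]] [ 0.228 -0.32   1.605]
0.1 [-3.13981001e+00  4.50268829e-05  2.68577615e+00] [0.29687471 0.60558328 0.21045139] 0.011
```

View pics/top0.png

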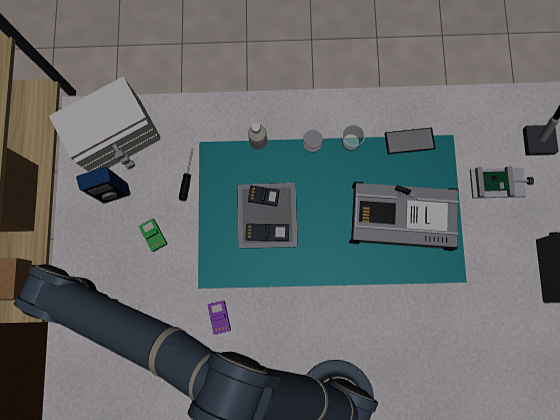

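View pics/scene0.png

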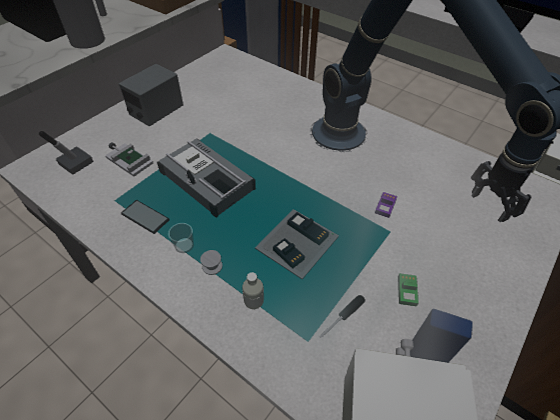

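The top view shows:
- The pad, centred at (267,215).
- The meter, centred at (405,215). Its bay is at (378,213), the cover at (428,214) and the latch at (403,189).

Possible matches for the pack are the dark upper one (264,195), the dark lower one (267,232), the green one (152,234) and the purple one (219,317). I choose the dark one at (264,195), because it is shorter than the one at (267,232). Next I'll measure it and check a close crop.

```bash
cat > h.py <<'E'
import numpy as np,cv2
def cloud(f):
    z=f["range_z"];v,u=np.mgrid[:z.shape[0],:z.shape[1]]
    c=np.dstack([(u-f["cx"])/f["fx"]*z,(v-f["cy"])/f["fy"]*z,z])
    return (c-f["t"])@f["R"]
def ray(f,uv,h):
    uv=np.atleast_2d(uv).astype(float)
    d=np.c_[(uv[:,0]-f["cx"])/f["fx"],(uv[:,1]-f["cy"])/f["fy"],np.ones(len(uv))]@f["R"]
    o=-f["R"].T@f["t"]
    return o+d*((h-o[2])/d[:,2])[:,None]
def blobs(f,lo,hi,box,amin=20,mask=None):
    "min-area rectangles of the regions between heights lo..hi (box: x0,x1,y0,y1 world), cast on the region's mean height"
    P=cloud(f);m=(P[...,2]>lo)&(P[...,2]<hi)&(f["range_z"]>0)&(P[...,0]>box[0])&(P[...,0]<box[1])&(P[...,1]>box[2])&(P[...,1]<box[3])
    if mask is not None:m&=mask
    out=[]
    for c in cv2.findContours(m.astype(np.uint8),cv2.RETR_EXTERNAL,cv2.CHAIN_APPROX_NONE)[0]:
        k=np.zeros(m.shape,np.uint8);cv2.drawContours(k,[c],-1,1,-1);k=(k>0)&m
        if k.sum()<amin:continue
        h=np.median(P[k][:,2]);w=ray(f,c[:,0],h)[:,:2]
        (x,y),s,a=cv2.minAreaRect((w*1000).astype(np.float32))
        a=np.radians(a); a=a if s[0]<s[1] else a+np.pi/2   # a: direction of the short side
        a=(a+np.pi/2)%np.pi-np.pi/2
        out.append((round(x/1e3,4),round(y/1e3,4),round(float(h),4),tuple(np.round(sorted(s),0)),round(a,3),c[:,0].mean(0).round(0).tolist(),int(k.sum())))
    return out
E
python3 - <<'E'
from h import *
f=dict(np.load("top0.npz"))
print("pad/meter corners",ray(f,[[238,184],[297,183],[297,247],[238,248]],.006)[:,:2].round(3).tolist())
for lo,hi in((.015,.06),(.034,.06)):
    print("packs",lo);[print(b) for b in blobs(f,lo,hi,(.4,.8,.05,.4))]
for lo,hi in((.03,.08),(.05,.1),(.072,.1)):
    print("meter",lo);[print(b) for b in blobs(f,lo,hi,(.4,.75,-.5,-.0))]
im=cv2.imread("pics/top0.png")[165:265,220:480];cv2.imwrite("pics/crop1.png",cv2.resize(im,None,fx=3,fy=3,interpolation=cv2.INTER_CUBIC))
E
```

```text
pad/meter corners [[0.634, 0.277], [0.632, 0.094], [0.434, 0.1], [0.435, 0.278]]
packs 0.015
(0.4773, 0.1902, 0.0258, (np.float64(51.0), np.float64(129.0)), np.float64(-0.026), [267.0, 232.0], 726)
(0.5911, 0.1994, 0.0263, (np.float64(52.0), np.float64(93.0)), np.float64(-0.184), [263.0, 195.0], 488)
(0.7538, 0.2091, 0.0405, (np.float64(32.0), np.float64(55.0)), np.float64(0.212), [259.0, 143.0], 79)
(0.7611, 0.0617, 0.0435, (np.float64(21.0), np.float64(51.0)), np.float64(1.538), [308.0, 139.0], 99)
packs 0.034
(0.4773, 0.1892, 0.0456, (np.float64(9.0), np.float64(39.0)), np.float64(1.553), [266.0, 231.0], 54)
(0.591, 0.197, 0.0466, (np.float64(14.0), np.float64(38.0)), np.float64(1.394), [263.0, 194.0], 56)
(0.7547, 0.2094, 0.046, (np.float64(27.0), np.float64(54.0)), np.float64(0.212), [259.0, 143.0], 51)
(0.7611, 0.0617, 0.0435, (np.float64(21.0), np.float64(51.0)), np.float64(1.538), [308.0, 139.0], 99)
meter 0.03
(0.5132, -0.2174, 0.0581, (np.float64(184.0), np.float64(311.0)), np.float64(-0.097), [405.0, 215.0], 5279)
(0.6168, -0.4768, 0.0325, (np.float64(51.0), np.float64(87.0)), np.float64(1.557), [485.0, 181.0], 217)
(0.7353, -0.0778, 0.0629, (np.float64(33.0), np.float64(67.0)), np.float64(0.018), [353.0, 144.0], 86)
meter 0.05
(0.5146, -0.2189, 0.0586, (np.float64(181.0), np.float64(308.0)), np.float64(-0.097), [404.0, 215.0], 5105)
(0.7368, -0.0775, 0.0672, (np.float64(27.0), np.float64(66.0)), np.float64(0.018), [353.0, 144.0], 63)
meter 0.072
(0.5097, -0.2801, 0.0813, (np.float64(11.0), np.float64(51.0)), np.float64(1.494), [428.0, 214.0], 85)
(0.5838, -0.2108, 0.0872, (np.float64(17.0), np.float64(44.0)), np.float64(-0.424), [403.0, 190.0], 84)
```

View pics/crop1.png

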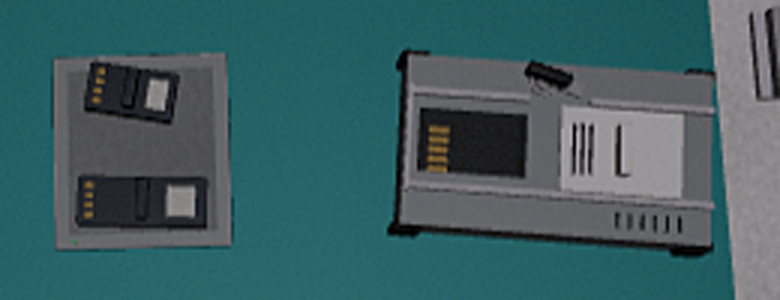

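The crop confirms the choice: the upper dark pack at (264,195) measures 52x93 mm, while the lower one measures 51x129 mm. The bay is empty, the latch sits near v=0.17 and the cover is about 0.143 open. All the heights agree with the description. I'll move over the pack and refine with the wrist camera.

```bash
python3 - <<'E'
from plant import robot
from h import *
def show(n,box,bands):
    f=robot.grab_frame("wrist");np.savez(n+".npz",**f);cv2.imwrite(f"pics/{n}.png",f["image"][:,:,::-1])
    for lo,hi in bands:
        print(n,lo);[print(b) for b in blobs(f,lo,hi,box,150)]
try:
    robot.goto([.54,-.14,.33],[np.pi,0,-.09]);show("w_meter",(.38,.68,-.45,.02),((.05,.1),(.06,.0655),(.072,.1)))
    print(robot.sense()["joint_pos"])
    robot.goto([.591,.198,.22],[np.pi,0,-.18]);show("w_pack",(.4,.7,.05,.3),((.015,.06),(.036,.06)))
except robot.IKError as e:print("IK",e)
s=robot.sense();print(s["t"],s["joint_pos"],s["tcp_pos"],s["tcp_rot"])
a=cv2.imread("pics/w_meter.png");b=cv2.imread("pics/w_pack.png")
cv2.imwrite("pics/both.png",cv2.resize(np.hstack([a,b]),(800,300)))
E
```

```text
w_meter 0.05
(0.5212, -0.2216, 0.0579, (np.float64(179.0), np.float64(310.0)), np.float64(-0.098), [351.0, 163.0], 31743)
w_meter 0.06
(0.5171, -0.2229, 0.0633, (np.float64(88.0), np.float64(293.0)), np.float64(-0.087), [367.0, 191.0], 6757)
w_meter 0.072
(0.5148, -0.2798, 0.0827, (np.float64(15.0), np.float64(50.0)), np.float64(1.481), [407.0, 175.0], 589)
(0.5892, -0.2116, 0.0899, (np.float64(12.0), np.float64(45.0)), np.float64(-0.372), [345.0, 113.0], 496)
[-0.55887496  0.25058656  0.9184803   1.68641155 -0.20545432  1.30685003
 -1.26021411]
w_pack 0.015
(0.4821, 0.1885, 0.0262, (np.float64(61.0), np.float64(129.0)), np.float64(-0.039), [305.0, 270.0], 5672)
(0.597, 0.1975, 0.0264, (np.float64(50.0), np.float64(89.0)), np.float64(-0.182), [277.0, 169.0], 4749)
w_pack 0.036
(0.4855, 0.1883, 0.046, (np.float64(12.0), np.float64(44.0)), np.float64(1.532), [306.0, 278.0], 460)
(0.5972, 0.1975, 0.0461, (np.float64(12.0), np.float64(40.0)), np.float64(1.391), [277.0, 173.0], 558)
4.3417 [-0.96078401  0.46250737  0.80857428  1.68819393 -0.36169256  1.14589632
 -1.80768564] [0.59179652 0.19564881 0.22096745] [-3.14134590e+00 -1.54109045e-03 -1.83406892e-01]
```

View pics/both.png

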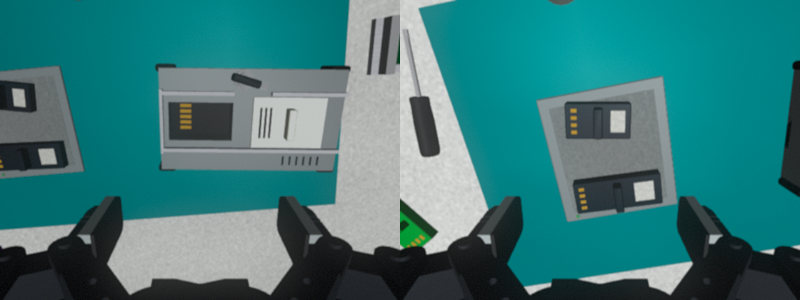

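In this pair, the left half is the meter, with its bay at (200,120), cover rib at (291,122) and latch at (246,80). The right half is the pad, with the short pack at (598,120) and the long one at (618,192). The wrist and top cameras disagree by about 5 mm in x, so I'll settle that with the scene camera and a closer, settled wrist view.

```bash
python3 - <<'E'
from plant import robot
from h import *
f=dict(np.load("scene0.npz"))
print("scene");[print(b) for b in blobs(f,.036,.06,(.4,.7,.05,.3),20)+blobs(f,.072,.1,(.4,.68,-.45,.02),20)]
robot.move_straight([.575,.198,.16]);robot.sleep(.3)
f=robot.grab_frame("wrist");s=robot.sense();print(s["t"],s["tcp_pos"],s["tcp_rot"])
cam=-f["R"].T@f["t"];print("cam",cam)
[print(b) for b in blobs(f,.036,.06,(.4,.7,.05,.3),150)]
E
```

```text
scene
(0.5971, 0.2006, 0.0447, (np.float64(17.0), np.float64(42.0)), np.float64(1.399), [289.0, 248.0], 65)
(0.4849, 0.1915, 0.0452, (np.float64(17.0), np.float64(45.0)), np.float64(1.545), [308.0, 223.0], 58)
(0.5925, -0.2062, 0.088, (np.float64(14.0), np.float64(57.0)), np.float64(-0.399), [191.0, 176.0], 54)
(0.5148, -0.2772, 0.0805, (np.float64(23.0), np.float64(53.0)), np.float64(1.466), [193.0, 156.0], 66)
5.2583 [0.57544278 0.19806325 0.16058007] [-3.14092762e+00 -8.87919585e-04 -1.80001393e-01]
cam [0.64979155 0.18429154 0.32358874]
(0.4856, 0.1883, 0.0459, (np.float64(12.0), np.float64(44.0)), np.float64(1.531), [310.0, 295.0], 653)
(0.5968, 0.1974, 0.0461, (np.float64(12.0), np.float64(40.0)), np.float64(1.392), [275.0, 168.0], 837)
```

The scene and wrist cameras agree on the pack at (0.597, 0.197), rib top 46 mm, yaw -0.18, so the top view was off. The meter's yaw is -0.090 from the latch-to-cover vector, with its origin at (0.522,-0.2005) and the bay at (0.5276,-0.1378). Now I'll grasp the pack and carry it.

```bash
python3 - <<'E'
from plant import robot
from h import *
p=lambda m:print(m,[ (k,np.round(robot.sense()[k],4).tolist()) for k in("t","tcp_pos","opening","gripper_force","wrist_force")])
A=[np.pi,0,-.18]
robot.move_straight([.597,.1974,.09],vel=.2,attitude=A)
robot.grip(.6,40)
print(robot.move_straight([.597,.1974,.041],vel=.08,contact_N=8));p("down")
robot.grip(0,50);p("grip")
robot.move_straight([.597,.1974,.16],vel=.15);p("lift")
robot.goto([.5276,-.1378,.17],[np.pi,0,-.09]);robot.sleep(.3);p("over")
f=robot.grab_frame("wrist");np.savez("w_carry.npz",**f);cv2.imwrite("pics/carry.png",f["image"][:,:,::-1])
E
```

```text
False
down [('t', 6.975), ('tcp_pos', [0.5973, 0.1972, 0.0411]), ('opening', 0.6006), ('gripper_force', 0.0), ('wrist_force', [0.7854, 0.9252, 0.4196])]
grip [('t', 7.5083), ('tcp_pos', [0.597, 0.1975, 0.0411]), ('opening', -0.0004), ('gripper_force', 0.0), ('wrist_force', [0.7091, -0.2536, 1.0843])]
lift [('t', 8.45), ('tcp_pos', [0.5962, 0.1974, 0.159]), ('opening', -0.0052), ('gripper_force', 0.0), ('wrist_force', [-0.8548, -0.1108, 0.4216])]
over [('t', 10.0417), ('tcp_pos', [0.5279, -0.137, 0.1699]), ('opening', -0.0014), ('gripper_force', 0.0), ('wrist_force', [-0.5927, -0.3218, 0.3622])]
```

View pics/carry.png

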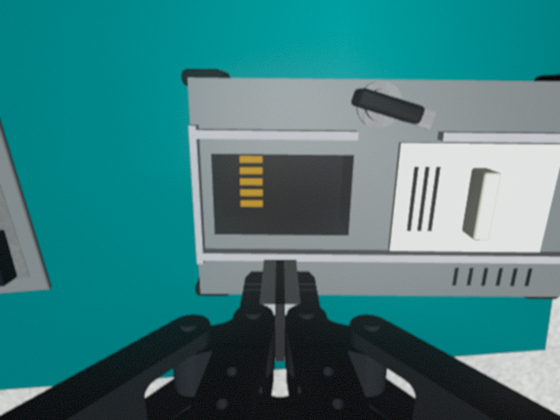

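The picture shows the shut fingers with no pack (tip at (280,265)) above the meter, so the grasp missed. I'll measure the fingertips' real position in this image and check where the pack is now.

```bash
python3 - <<'E'
from plant import robot
from h import *
f=dict(np.load("w_carry.npz"));P=cloud(f)
for v in(262,266,272,280,290,300,320,350):print(v,P[v,272].round(4),P[v,288].round(4),P[v,310].round(4))
s=robot.sense();print(s["tcp_pos"],s["tcp_rot"],"cam",-f["R"].T@f["t"],f["R"].round(3).tolist())
g=robot.grab_frame("top");print([b for b in blobs(g,.034,.06,(.4,.7,.05,.4))])
np.savez("top1.npz",**g)
g=robot.grab_frame("scene");np.savez("scene1.npz",**g);print([b for b in blobs(g,.034,.06,(.4,.7,.05,.4))])
P=cloud(g);d=np.linalg.norm(P-s["tcp_pos"],axis=2);k=d<.06;print("pts near tcp scene",k.sum(),P[k].min(0),P[k].max(0))
cv2.imwrite("pics/scene1.png",cv2.resize(g["image"][120:290,130:360,::-1],None,fx=3,fy=3))
E
```

```text
262 [ 0.5388 -0.1351  0.1961] [ 0.538  -0.1415  0.1957] [ 0.471  -0.1568  0.0585]
266 [ 0.5387 -0.1351  0.1997] [ 0.5387 -0.1414  0.2007] [ 0.4672 -0.1566  0.058 ]
272 [ 0.5384 -0.1352  0.2042] [ 0.538  -0.1413  0.2045] [ 0.4611 -0.1563  0.0566]
280 [ 0.5386 -0.1353  0.2109] [ 0.5379 -0.1411  0.2105] [ 0.5336 -0.1494  0.204 ]
290 [ 0.5389 -0.1355  0.2186] [ 0.5383 -0.141   0.2184] [ 0.5336 -0.1488  0.2115]
300 [ 0.5385 -0.1356  0.2244] [ 0.5382 -0.1408  0.2247] [ 0.5344 -0.1482  0.2195]
320 [ 0.5396 -0.1359  0.2374] [ 0.5389 -0.1406  0.237 ] [ 0.5383 -0.1471  0.2369]
350 [ 0.5291 -0.135   0.2374] [ 0.5289 -0.1398  0.2377] [ 0.5438 -0.1459  0.2573]
[ 0.52785376 -0.13725754  0.16991671] [ 3.14145333e+00  9.67120796e-05 -8.89480167e-02] cam [ 0.60328942 -0.14379691  0.33259742] [[-0.088, -0.996, -0.0], [-0.951, 0.084, 0.297], [-0.295, 0.026, -0.955]]
[(0.4773, 0.1892, 0.0456, (np.float64(9.0), np.float64(39.0)), np.float64(1.553), [266.0, 231.0], 53), (0.5916, 0.1978, 0.0446, (np.float64(13.0), np.float64(38.0)), np.float64(1.394), [263.0, 194.0], 56)]
[(0.5981, 0.2004, 0.0447, (np.float64(17.0), np.float64(44.0)), np.float64(1.399), [289.0, 248.0], 67), (0.4853, 0.1916, 0.0452, (np.float64(17.0), np.float64(45.0)), np.float64(1.545), [308.0, 223.0], 62)]
pts near tcp scene 69 [ 0.5211398  -0.15270621  0.18991178] [ 0.53889558 -0.12171756  0.2281256 ]
```

View pics/scene1.png

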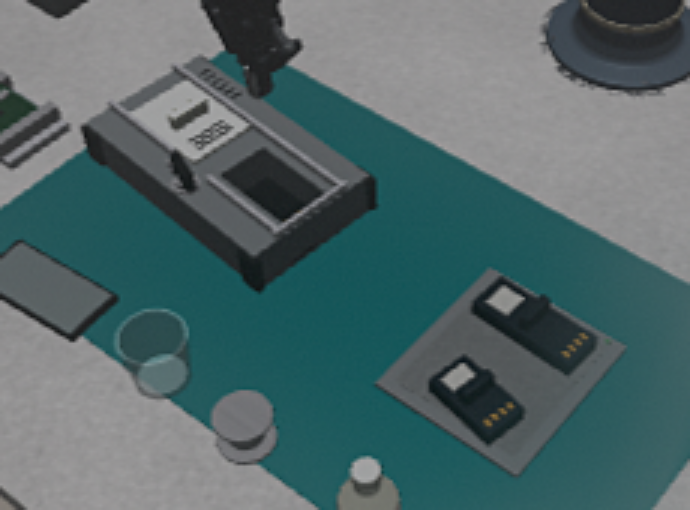

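The scene crop shows both packs undisturbed, the short one at (478,398), and the fingertip at (258,90). In both the wrist and scene clouds, the shut fingertips are at z≈0.195 while the TCP reads 0.170. So the tips really sit about 25 mm **behind** the reported TCP, where nose_length says 11 mm ahead. The x and y positions agree, so I'll use the measured z offset and guard the descent with contact detection.

```bash
cat >> h.py <<'E'
TIP=.0255   # measured: shut fingertips are this far ABOVE the reported TCP
E
python3 - <<'E'
from plant import robot
from h import *
p=lambda m:print(m,[ (k,np.round(robot.sense()[k],4).tolist()) for k in("t","tcp_pos","opening","gripper_force","wrist_force")])
robot.goto([.597,.1974,.10],[np.pi,0,-.18])
robot.grip(.45,40)
robot.move_straight([.597,.1974,.035],vel=.12,contact_N=8)
print(robot.move_straight([.597,.1974,.030-TIP],vel=.04,contact_N=6));p("down")
robot.grip(0,50);p("grip")
if robot.sense()["opening"]>.05:
    robot.move_straight([.597,.1974,.13],vel=.12);p("lift")
f=robot.grab_frame("wrist");np.savez("w_g.npz",**f);cv2.imwrite("pics/g.png",f["image"][:,:,::-1])
E
```

```text
True
down [('t', 13.3667), ('tcp_pos', [0.5964, 0.1973, 0.0049]), ('opening', 0.449), ('gripper_force', 2.2251), ('wrist_force', [-0.6654, 0.1171, 5.7378])]
grip [('t', 13.7167), ('tcp_pos', [0.5982, 0.1975, 0.0067]), ('opening', 0.1268), ('gripper_force', 55.1286), ('wrist_force', [-0.2442, -0.7634, 11.4334])]
lift [('t', 14.9167), ('tcp_pos', [0.5963, 0.1973, 0.1291]), ('opening', 0.1257), ('gripper_force', 51.8034), ('wrist_force', [-0.5428, -0.94, -2.2317])]
```

View pics/g.png

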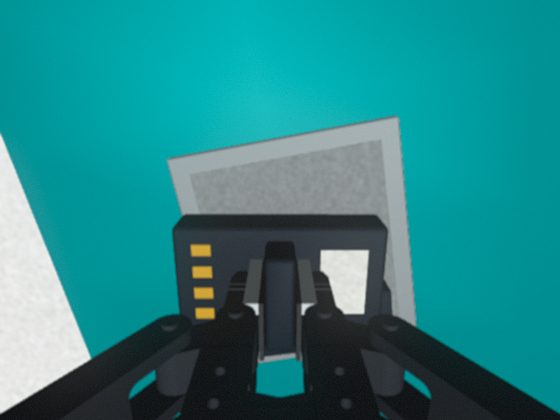

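The pack is held: opening 0.126, about 11 mm for the 12 mm rib, with the rib at (280,300) and the body level. The fingertips are on the pack's body, so its underside is about at the TCP's z. Now I'll set it in the bay.

```bash
python3 - <<'E'
from plant import robot
from h import *
p=lambda m:print(m,[ (k,np.round(robot.sense()[k],4).tolist()) for k in("t","tcp_pos","opening","gripper_force","wrist_force")])
B=[.5276,-.1378]
robot.goto([*B,.13],[np.pi,0,-.09]);robot.sleep(.3)
robot.move_straight([*B,.085],vel=.1,contact_N=8)
hit=robot.move_straight([*B,.025],vel=.06,contact_N=6);p(f"mid {hit}")
if not hit:
    hit=robot.move_straight([*B,.008],vel=.025,contact_N=4);p(f"floor {hit}")
f=robot.grab_frame("wrist");cv2.imwrite("pics/pl.png",f["image"][:,:,::-1])
if robot.sense()["tcp_pos"][2]<.015:
    robot.grip(.4,30);p("released")
    robot.move_straight([*B,.12],vel=.15)
    f=robot.grab_frame("wrist");np.savez("w_pl.npz",**f);cv2.imwrite("pics/pl2.png",f["image"][:,:,::-1])
    for lo,hi in((.022,.035),(.042,.054),(.072,.1)):print(lo,[b for b in blobs(f,lo,hi,(.4,.65,-.4,-.05),100)])
E
```

```text
mid False [('t', 18.3083), ('tcp_pos', [0.5279, -0.1379, 0.0253]), ('opening', 0.1242), ('gripper_force', 51.8012), ('wrist_force', [-0.1008, -0.5454, -1.5552])]
floor True [('t', 18.8833), ('tcp_pos', [0.5274, -0.1376, 0.0107]), ('opening', 0.1269), ('gripper_force', 53.1843), ('wrist_force', [-0.7747, 0.362, 4.5472])]
released [('t', 19.2833), ('tcp_pos', [0.5265, -0.1372, 0.0099]), ('opening', 0.3987), ('gripper_force', 0.0), ('wrist_force', [0.7613, 0.2201, 0.284])]
0.022 [(0.5264, -0.1376, 0.0303, (np.float64(50.0), np.float64(89.0)), np.float64(-0.088), [280.0, 203.0], 7624), (0.5231, -0.1383, 0.0289, (np.float64(62.0), np.float64(109.0)), np.float64(-0.101), [281.0, 224.0], 1571)]
0.042 [(0.5268, -0.1377, 0.05, (np.float64(12.0), np.float64(41.0)), np.float64(1.475), [280.0, 213.0], 1084), (0.5251, -0.1384, 0.0483, (np.float64(65.0), np.float64(109.0)), np.float64(-0.099), [281.0, 231.0], 1877), (0.6205, -0.0901, 0.0526, (np.float64(11.0), np.float64(30.0)), np.float64(0.111), [182.0, 69.0], 562)]
0.072 [(0.5156, -0.2782, 0.0825, (np.float64(19.0), np.float64(52.0)), np.float64(1.464), [528.0, 227.0], 2665), (0.5893, -0.2105, 0.0898, (np.float64(12.0), np.float64(47.0)), np.float64(-0.372), [414.0, 107.0], 2330)]
```

The pack lies flat in the bay (rib top 50 mm, body top 30 mm), within 1 mm of the bay's centre. Next I'll pinch the cover's rib and slide it shut. The floor and body contacts put the working tip offset at about +19.5 mm.

```bash
sed -i 's/^TIP=.*/TIP=.0195 # from contacts: fingertips above reported TCP/' h.py; python3 - <<'E'
from plant import robot
from h import *
p=lambda m:print(m,[ (k,np.round(robot.sense()[k],4).tolist()) for k in("t","tcp_pos","opening","gripper_force","wrist_force")])
C=np.array([.5150,-.2795]);B=np.array([.5276,-.1378]);u=np.array([.0899,.996]);z=.067-TIP
robot.goto([*C,.12],[np.pi,0,-.09])
robot.move_straight([*C,z+.01],vel=.12,contact_N=8)
print(robot.move_straight([*C,z],vel=.04,contact_N=6));p("down")
robot.grip(0,30);p("grip")
if robot.sense()["opening"]>.05:
    print(robot.move_straight([*(B-.015*u),z],vel=.08,contact_N=20));p("near")
    print(robot.move_straight([*(B+.005*u),z],vel=.03,contact_N=12));p("shut")
    robot.grip(.4);robot.move_straight([*B,.13],vel=.15);robot.sleep(.2)
    f=robot.grab_frame("wrist");np.savez("w_c.npz",**f);cv2.imwrite("pics/c.png",f["image"][:,:,::-1])
    print([b for b in blobs(f,.072,.1,(.4,.65,-.4,-.05),100)]);p("up")
E
```

```text
False
down [('t', 21.9083), ('tcp_pos', [0.5149, -0.2795, 0.0474]), ('opening', 0.4056), ('gripper_force', 0.0), ('wrist_force', [0.1737, 0.4971, 0.5077])]
grip [('t', 22.225), ('tcp_pos', [0.5151, -0.28, 0.0478]), ('opening', 0.1301), ('gripper_force', 32.4426), ('wrist_force', [-0.1398, -0.5686, 0.975])]
False
near [('t', 23.9667), ('tcp_pos', [0.5277, -0.1518, 0.0478]), ('opening', 0.129), ('gripper_force', 32.6373), ('wrist_force', [4.981, -1.7355, 2.3981])]
True
shut [('t', 24.5333), ('tcp_pos', [0.5292, -0.1389, 0.0478]), ('opening', 0.1333), ('gripper_force', 32.6257), ('wrist_force', [1.0143, 0.1069, 1.5717])]
[(0.5291, -0.139, 0.083, (np.float64(11.0), np.float64(51.0)), np.float64(1.473), [280.0, 221.0], 1615), (0.5893, -0.2104, 0.0898, (np.float64(12.0), np.float64(47.0)), np.float64(-0.372), [406.0, 107.0], 2090)]
up [('t', 25.825), ('tcp_pos', [0.5271, -0.1377, 0.1292]), ('opening', 0.3993), ('gripper_force', 0.0), ('wrist_force', [0.4568, -0.0125, 0.307])]
```

View pics/c.png

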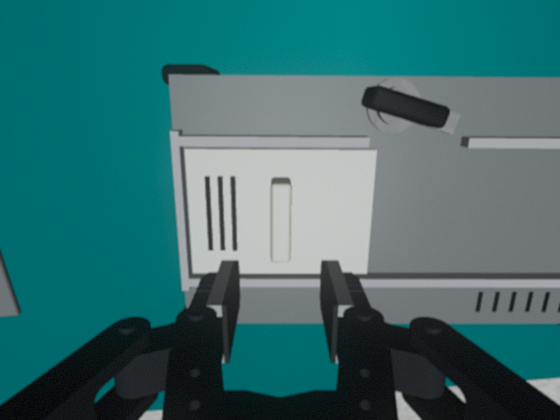

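The picture shows the cover over the bay, with its rib at (281,220) and a thin dark gap left of its front edge at x≈187. The latch is free at (410,108). The rib measures 2-3 mm short of shut, so I'll pinch it again and press firmly to the stop.

```bash
python3 - <<'E'
from plant import robot
from h import *
p=lambda m:print(m,[ (k,np.round(robot.sense()[k],4).tolist()) for k in("t","tcp_pos","opening","gripper_force","wrist_force")])
B=np.array([.5290,-.139]);u=np.array([.098,.995]);z=.067-TIP
robot.move_straight([*B,z+.005],vel=.15,attitude=[np.pi,0,-.098],contact_N=8)
robot.move_straight([*B,z],vel=.04,contact_N=6)
robot.grip(0,60);p("grip")
print(robot.move_straight([*(B+.010*u),z],vel=.02,contact_N=25));p("shut")
robot.grip(.4);robot.move_straight([*B,.13],vel=.15);robot.sleep(.2)
f=robot.grab_frame("wrist");np.savez("w_c2.npz",**f)
print([b for b in blobs(f,.072,.1,(.4,.65,-.4,-.05),100)]);p("up")
E
```

```text
grip [('t', 27.0917), ('tcp_pos', [0.5292, -0.139, 0.048]), ('opening', 0.1218), ('gripper_force', 60.2959), ('wrist_force', [-1.6412, 0.5652, 5.5599])]
False
shut [('t', 27.7417), ('tcp_pos', [0.5293, -0.1388, 0.0481]), ('opening', 0.1264), ('gripper_force', 59.4302), ('wrist_force', [-0.862, -19.2209, -2.4819])]
[(0.5296, -0.1388, 0.083, (np.float64(12.0), np.float64(52.0)), np.float64(1.474), [279.0, 222.0], 1622), (0.5893, -0.2107, 0.0898, (np.float64(12.0), np.float64(46.0)), np.float64(-0.371), [405.0, 108.0], 2067)]
up [('t', 29.05), ('tcp_pos', [0.5284, -0.1388, 0.1291]), ('opening', 0.4013), ('gripper_force', 0.0), ('wrist_force', [-0.8326, -0.3922, -0.7081])]
```

The cover did not move under 19 N, so it is at its stop. Now the latch: centred at (0.5893,-0.211), tongue direction -1.942, so v≈0.11.

```bash
python3 - <<'E'
from plant import robot
from h import *
p=lambda m:print(m,[ (k,np.round(robot.sense()[k],4).tolist()) for k in("t","tcp_pos","tcp_rot","opening","gripper_force","wrist_force")])
L=[.5893,-.211];z=.071-TIP
q0=np.array(robot.sense()["joint_pos"]);ok=[]
for y in(1.2,-1.942):
    a=robot.inverse_kinematics([*L,z],[np.pi,0,y]);b=robot.inverse_kinematics([*L,z],[np.pi,0,y-1.35])
    print(y,None if a is None else np.round(a,2),None if b is None else np.round(b,2))
E
```

```text
1.2 [-0.01  0.59  0.4   1.81 -0.31  0.8   0.18] [-0.24  0.67  0.74  1.83 -0.58  0.87 -0.93]
-1.942 [-0.44  0.89  1.15  1.84 -0.93  1.08 -2.44] [ 0.28  0.56 -0.01  1.8   0.01  0.79  1.69]
```

```bash
python3 - <<'E'
from plant import robot
from h import *
p=lambda m:print(m,[ (k,np.round(robot.sense()[k],4).tolist()) for k in("t","tcp_pos","tcp_rot","opening","gripper_force","wrist_force","torque")])
L=[.5893,-.211];z=.071-TIP
robot.goto([*L,.11],[np.pi,0,1.2])
robot.move_straight([*L,z+.01],vel=.12,contact_N=8)
print(robot.move_straight([*L,z],vel=.04,contact_N=6));p("down")
robot.grip(0,60);p("grip")
if robot.sense()["opening"]>.05:
    q=np.array(robot.sense()["joint_pos"]);y0=robot.sense()["tcp_rot"][2]
    for d in(.45,.9,1.2,1.28,1.33):
        r=q.copy();r[6]-=d;robot.move_joints(r);p(d)
        if y0-robot.sense()["tcp_rot"][2]<d-.06:break
    robot.grip(.4);robot.move_straight([*L,.14],vel=.15);robot.sleep(.2)
    f=robot.grab_frame("wrist");np.savez("w_l.npz",**f);cv2.imwrite("pics/l.png",f["image"][:,:,::-1])
    print([b for b in blobs(f,.072,.1,(.4,.68,-.4,-.05),100)]);p("up")
E
```

```text
False
down [('t', 31.125), ('tcp_pos', [0.5892, -0.211, 0.0514]), ('tcp_rot', [-3.1414, -0.0, 1.2]), ('opening', 0.4019), ('gripper_force', 0.0), ('wrist_force', [-0.5481, -0.6166, 0.0283]), ('torque', [-0.0115, 0.033, -0.0014])]
grip [('t', 31.45), ('tcp_pos', [0.5897, -0.2112, 0.0519]), ('tcp_rot', [3.1405, -0.0001, 1.1998]), ('opening', 0.1221), ('gripper_force', 61.2818), ('wrist_force', [0.6621, -0.3069, 0.9976]), ('torque', [-0.0232, -0.0651, -0.0732])]
0.45 [('t', 31.9583), ('tcp_pos', [0.5904, -0.2117, 0.052]), ('tcp_rot', [3.139, -0.0012, 0.7507]), ('opening', 0.1221), ('gripper_force', 60.788), ('wrist_force', [2.4931, -2.0368, -3.2717]), ('torque', [-0.3609, -0.6263, -0.2078])]
0.9 [('t', 32.4667), ('tcp_pos', [0.5909, -0.2124, 0.052]), ('tcp_rot', [3.1381, -0.0029, 0.3004]), ('opening', 0.1268), ('gripper_force', 60.4969), ('wrist_force', [4.6207, -3.4797, -5.0573]), ('torque', [-0.6174, -0.9099, -0.106])]
1.2 [('t', 32.8583), ('tcp_pos', [0.591, -0.213, 0.052]), ('tcp_rot', [3.1383, -0.0043, -0.0004]), ('opening', 0.1245), ('gripper_force', 60.415), ('wrist_force', [4.68
[... 275 characters left out ...]
8953, -1.0674, -0.1438])]
1.33 [('t', 33.3583), ('tcp_pos', [0.591, -0.2132, 0.052]), ('tcp_rot', [3.1376, -0.0045, -0.1262]), ('opening', 0.1202), ('gripper_force', 60.8157), ('wrist_force', [5.1339, -5.1357, -5.3255]), ('torque', [-1.062, -1.0064, 0.602])]
[(0.5439, -0.1414, 0.0827, (np.float64(14.0), np.float64(29.0)), np.float64(1.374), [184.0, 293.0], 593), (0.5913, -0.2133, 0.0898, (np.float64(12.0), np.float64(47.0)), np.float64(1.469), [283.0, 218.0], 1431)]
up [('t', 34.6917), ('tcp_pos', [0.5887, -0.2108, 0.1389]), ('tcp_rot', [3.1415, 0.0008, -0.1302]), ('opening', 0.3995), ('gripper_force', 0.0), ('wrist_force', [0.1341, -0.8552, 0.0493]), ('torque', [-0.0376, -0.0191, -0.0116])]
```

View pics/l.png

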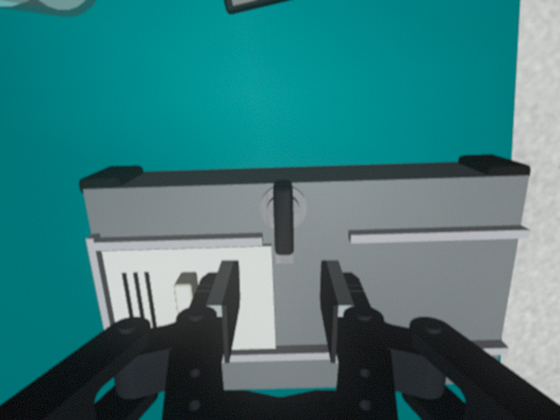

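The picture shows the wing at (284,217) turned onto the meter's -x. Its tongue is just behind the shut cover's rear edge (275,300), at v≈1.4, and the torque rose at the stop. The gripper is clear, so I'm handing in.

```bash
python3 -c "
from plant import robot
print(robot.close_job(),robot.sense()['t'])"
```

```text
the job is handed in; nothing more can be done
the job is handed in; nothing more can be done
```

I handed the job in at about 35 s (no verdict was shown): the shorter pack lies flat in the bay, the cover is at its stop and the latch is locked at about 1.4 rad. The first grasp closed on air because the fingertips sit about 20 mm behind the reported TCP, not the 11 mm ahead that `robot.nose_length` gives; the second grasp held.

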